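# Start the analyser at its touch-free switch

### The job

Get the sample analyser running: push its raised sample cover down with the fingertips until it is fully shut, then point at the round touch-free switch, holding the fingertips just above its middle for two full seconds without touching it, and then draw the hand well clear, a good hand's width or more away. Do not touch any of the three touch-free switches or reach down over the square or the oblong one. Lift nothing, do not open the cover any further, and leave the bottles, jar, carton and tubes as they stand.

Things in the scene. Friction and masses are not known exactly. Their poses are not given: they have to be found in the camera images.
- analyser: Bench analyser, a fixed white plastic box 240 x 280 mm (x, y), deck 70 mm above the table; along its far (+x) side a printer hump rises to 102 mm, with a paper roll at 120 mm. Origin: centre of the underside; its x axis points from its front (the side near the robot) to its back.
- cover (a joint): Angle of the analyser's sample cover in rad: 0 fully shut (lying flat on the deck), growing as it opens; it starts raised at 0.35 to 0.8. A flat grey plate 100 mm long (hinge to free edge), 85 mm wide, 8 mm thick, hinged at its far (+x) end, the free edge raised towards the robot. The hinge is stiff (0.12 N m of friction): the cover stays at any angle, and a push of a few newtons on its upper face moves it. There is a firm stop at shut.
- cover_hinge (a point): Middle of the cover's hinge line, fixed on the analyser, 72 mm above the table, at the level of the cover's underside; its axes are the analyser's, the hinge line being y.
- cover_edge (a point): Middle of the cover's free edge, on the upper (outer) face; it moves with the cover. When shut it lies 100 mm from the hinge towards the analyser's front and 80 mm above the table.
- round_switch: The round touch-free switch (start): fixed white plastic disc 72 mm across, 29 mm high, with a round black sensor window on top. Origin: centre of the underside.
- round_top (a point): Centre of the top face of the round touch-free switch, 30 mm above the table: the spot to point at. z is up. The switch sees fingertips held 10 to 50 mm above this point, within 20 mm of it sideways.
- square_switch: The square touch-free switch (print), to be left alone: fixed white plastic, 66 x 66 mm, 29 mm high, with a square black window. Origin: centre of the underside.
- square_top (a point): Centre of the top face of the square touch-free switch, 30 mm above the table: keep 60 mm or more above it when passing over. z is up. 
- oblong_switch: The oblong touch-free switch (eject), to be left alone: fixed white plastic, 38 x 86 mm (x, y), 29 mm high, with an oblong black window. Origin: centre of the underside.
- oblong_top (a point): Centre of the top face of the oblong touch-free switch, 30 mm above the table: keep 60 mm or more above it when passing over. z is up. 
- dropper: Loose small white dropper bottle with green cap, 32 mm across, 60 mm high, standing among the switches. Origin: centre of the underside. Leave alone.
- reagent: Loose amber reagent bottle, 52 mm across, 100 mm high. Origin: centre of the underside. Leave alone.
- jar: Loose white jar, 56 mm across, 60 mm high. Origin: centre of the underside. Leave alone.
- carton: Loose small paper carton 50 x 80 x 45 mm. Origin: centre of the underside. Leave alone.
- rack: Fixed blue tube rack 50 x 130 mm, 50 mm high, holding three tubes whose tops stand 105 mm above the table. Origin: centre of the underside.
- tube0: Loose capped test tube 99 mm long, 16 mm across, standing in the rack. Origin: centre of its foot. Leave alone.
- tube1: Loose capped test tube 99 mm long, 16 mm across, standing in the rack. Origin: centre of its foot. Leave alone.
- tube2: Loose capped test tube 99 mm long, 16 mm across, standing in the rack. Origin: centre of its foot. Leave alone.
Not all that is in view belongs to the job. What is shaped like the round_switch but orange is not meant.

How it is judged:
On the way, in this order (a step that is already met when the one before it is completed fails the run):
1. the sample cover is pushed fully shut (value of joint cover below 0.04 rad), for 0.2 s.
2. the fingertips dwell just above the middle of the round switch for two seconds (horizontal distance between the grasp point and round_top below 0.02 m and z of the grasp point in the frame of round_top between 0.015 and 0.08 m), for 1.8 s.
At the end, for the whole second after the job is handed in: The cover is shut (within 0.04 rad), the hand is at least 100 mm from the round switch, and the bottles, jar, carton and tubes stand upright within 30 mm of where they were (value of joint cover below 0.04 rad and distance between the grasp point and round_top above 0.1 m and distance of each of dropper, reagent, jar, carton, tube0, tube1, tube2 from where it was at the start of the episode below 0.03 m and angle between each of dropper, reagent, jar, carton, tube0, tube1, tube2's own z axis and vertical below 0.3 rad); the robot touches nothing.
It fails at once if a touch-free switch is touched (contact force between any of round_switch, square_switch, oblong_switch and anything else above 0.5 N).
It fails at once if the hand reaches down over the square or the oblong switch ((horizontal distance between the grasp point and square_top below 0.03 m and z of the grasp point in the frame of square_top between 0.015 and 0.07 m) or (horizontal distance between the grasp point and oblong_top below 0.03 m and z of the grasp point in the frame of oblong_top between 0.015 and 0.07 m)).
It fails at once if the cover is opened further (value of joint cover above 0.95 rad).
It fails at once if a bystander is lifted, carried or pushed away (distance of any of dropper, reagent, jar, carton, tube0, tube1, tube2 from where it was at the start of the episode above 0.03 m).
It fails at once if a bystander is knocked over (angle between any of dropper, reagent, jar, carton, tube0, tube1, tube2's own z axis and vertical above 0.5 rad).
It also fails if it takes over 45 s, if anything falls off the work surface, if the arm or the gripper's body presses on something with over 40 N, if the wrist force passes 120 N, or if a joint passes its speed limit or range.

### The arm

A 6-joint arm with a two-finger parallel gripper is mounted at the origin on the work surface. World frame = base frame: x ahead of the robot, y to its left, z up, the work surface at z = 0. Lengths are in m, angles in rad, forces in N, time in s.
With the tool pointing down it reaches from about 0.25 to 0.775 m from the base axis. Payload 4 kg.
Tool frame: the origin (TCP) lies midway between the tips of the shut fingers; the grasp point (between the pads) lies 19 mm behind it; z points along the fingers, y is the direction in which the jaws open and shut (so a half turn about z gives the same grasp; the last joint's range is limited). The gripper opens to 94 mm and grips with 3 to 60 N. Pads are 16 mm wide; open, the fingers measure 119 mm over their backs; the gripper's body (75 mm by 177 mm) begins 78 mm behind the grasp point.
Start: joints at [-1.434, 0.087, 1.371, -0, 1.684, -0.103], TCP at [0.131, -0.534, 0.206] pointing down, gripper open.
Joint ranges: [-3.1, 3.1], [-0.76, 2.03], [0.27, 2.55], [-1.08, 4.22], [0.17, 2.65], [-2.57, 2.57]. Speed limits (rad/s): [2.79, 2.79, 3.14, 3.14, 3.14, 3.14].

### API

Orientations are given as [roll, pitch, yaw] about the fixed x, y, z axes, in that order (R = Rz(yaw) Ry(pitch) Rx(roll)).
In Python, from bench import robot, cams gives the robot as it stands.
- The arm moves only by the tool step_arm, never from a script. Its argument "plan" is a list that holds one entry, the list of rows, each a list of 5 numbers: the shift along the world's x, y, z in mm, then the turn about the world's z in rad, then the opening in per cent of the stroke, from 0 (shut) to 100 (fully open). In form: [[[tx, ty, tz, turn, fingers], ...]]. A call has 1 to 8 rows; each row is the pose to reach, as a shift and turn from the pose commanded when the call began; what a row does not reach only later rows make up. A row lasts 1/12 s, in which the tool goes at most 41.7 mm and 7.16 degrees, less where a joint would pass 70% of its speed; a pose out of reach is approached as far as the arm can. A call with a gripper value outside its range is refused whole. The fingers move at their own pace and stop on an object; the grip force is fixed at half the most. Time passes only in rows, so rows that repeat a pose let the fingers close. It gives the time, the measured TCP pose, the force and the opening at its end, in the units of the state.
- robot.get_obs(): the state, without advancing time (a new reading comes with each control period).
- cams.snapshot(name): name is "side" or "top" or "wrist"; returns a dict with "frame" (420x560x3 uint8, red, green, blue), "camera_matrix" (3x3 intrinsics, pixels), "k1" (the pictures are not rectified: a ray, as slopes to the right and down, at radius r is drawn at 1 + k1 r^2 times it, then the intrinsics apply), "origin" and "attitude" of the camera in the world; the wrist camera has in their place "T_tool_cam" (4x4, takes a point from camera to tool coordinates, whose origin is the TCP and whose axes are the flange's). Camera axes: x right, y down, z forward; pixel columns grow to the right and rows downward; lengths in m; the calibration is good to about 2 mm. A picture is of the moment at which its call begins: read the wrist's pose just before it. There is no depth.
- robot.close_job(): hands the job in, once; it reports no verdict.
The state is a dict: "time": time; "joint_positions": joint angles; "qvel": joint speeds; "joint_torque": joint torques, N m; "tool_pos": TCP position; "ee_rot": TCP orientation; "wrist_force": force on the tool from outside, world axes, zero at the start; "wrist_torque": the same for the moment, N m; "width": finger opening in m.
Only numpy, scipy, OpenCV 4.12 (cv2) and the standard library are available. Lean on these libraries where they do the work, as an engineer would, in place of code of your own. Each camera call takes 0.05 s, during which the arm holds its last target. There are 200 camera calls.

## Working session

There is one attempt and no reset: what is moved stays moved. The work goes in short steps, Python scripts to look and compute and a tool call to move; the robot and the scene stay as the last step left them, time stands still between calls to the robot, and variables do not carry over. Pictures are saved under pics/ and viewed, about 8 in all and at most 12, crops included, and the job is handed in when it is done.

Besides the shell and the picture viewer there is one more tool, called after ">>>" by a JSON object that holds its "name" and its "arguments". step_arm: Moves the arm, as the interface text tells. Its arguments: {"type":"object","properties":{"plan":{"type":"array"}},"required":["plan"]}

```bash
mkdir -p pics; cat > h.py <<'E'
import numpy as np, cv2
from bench import robot, cams
def snap(n):
    s=cams.snapshot(n); return s
def ray(s,u,v):
    K=np.array(s['camera_matrix']); p=np.array([(u-K[0,2])/K[0,0],(v-K[1,2])/K[1,1]])
    rd=np.hypot(*p); r=rd
    for _ in range(30): r=rd/(1+s['k1']*r*r)
    p=p*(r/rd if rd>0 else 1); d=np.array([p[0],p[1],1.])
    A=np.array(s['attitude']); 
    if A.shape!=(3,3):
        from scipy.spatial.transform import Rotation as R
        A=R.from_euler('xyz',A).as_matrix() if A.size==3 else None
    return np.array(s['origin']),A@d
def at_z(s,u,v,z):
    o,d=ray(s,u,v); return o+d*(z-o[2])/d[2]
E
python3 - <<'E'
from h import *
import pickle
for n in('top','side'):
    s=snap(n); pickle.dump(s,open(n+'.pkl','wb')); cv2.imwrite(f'pics/{n}0.png',cv2.resize(s['frame'][:,:,::-1],(784,588)))
    print(n,{k:v for k,v in s.items() if k!='frame'})
print(robot.get_obs())
E
```

```text
top {'camera_matrix': array([[413.3006984 ,   0.        , 274.73959849],
       [  0.        , 413.3006984 , 214.11933058],
       [  0.        ,   0.        ,   1.        ]]), 'k1': 0.03958398885931707, 'origin': array([ 0.28365201, -0.01575639,  1.34025892]), 'attitude': array([-2.92211092e+00, -9.67546154e-04, -1.51593095e+00])}
side {'camera_matrix': array([[484.32023472,   0.        , 291.67531486],
       [  0.        , 484.32023472, 206.6351269 ],
       [  0.        ,   0.        ,   1.        ]]), 'k1': -0.12417290744713921, 'origin': array([ 0.28612487, -0.9955139 ,  0.91621842]), 'attitude': array([-2.25985254, -0.01509104, -0.26534864])}
{'time': 0.1, 'joint_positions': array([-1.43409286e+00,  8.78727369e-02,  1.37209312e+00, -1.89878758e-05,
        1.68358449e+00, -1.03122236e-01]), 'qvel': array([ 7.56836985e-05, -2.18039232e-03, -3.45468195e-03, -1.53931481e-03,
        1.37644542e-03, -7.32312746e-04]), 'joint_torque': array([ 1.69841445e-03, -3.41251123e+01, -3.03302586e+01,  7.19826040e-02,
        3.04163934e-02, -1.00801908e-04]), 'tool_pos': array([ 0.1305535 , -0.53377721,  0.20443086]), 'ee_rot': array([-3.13964342e+00, -1.82752815e-04,  2.39823403e-01]), 'wrist_force': array([-1.56615111,  0.13356711, -1.19151534]), 'wrist_torque': array([-0.04794104, -0.0009313 ,  0.04638956]), 'width': 0.09414789389754864}
```

View pics/top0.png

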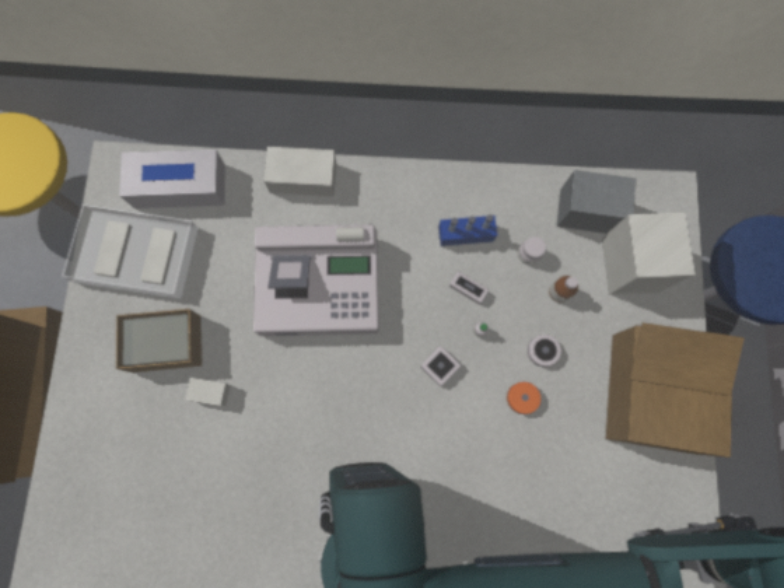

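View pics/side0.png

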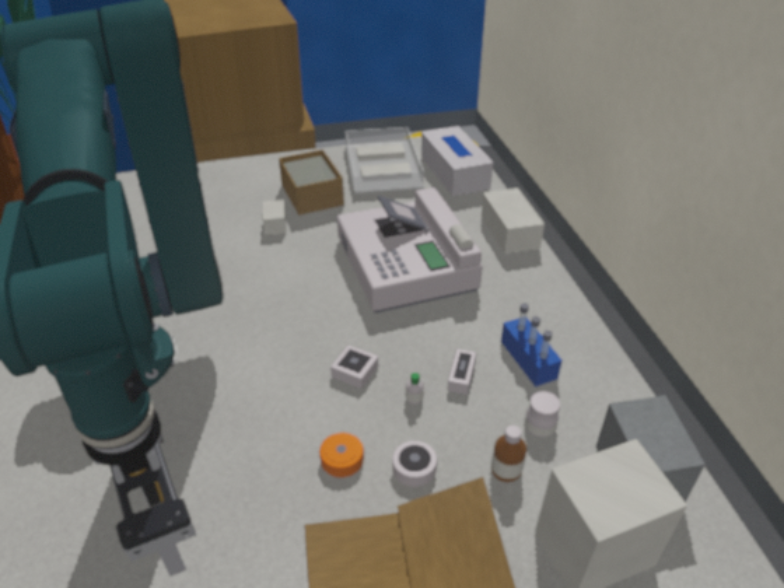

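The top view shows two round things. The white disc with a black window at (545,350) is the switch, and the orange disc at (524,398) is the decoy. The square switch is at (441,366), the oblong at (470,288), the dropper at (482,328), and the analyser's cover is around (290,272). In the side view the white round switch is at (414,461) and the orange disc at (342,454). I'll confirm both areas in enlarged crops.

```bash
python3 - <<'E'
import pickle,cv2,numpy as np
t=pickle.load(open('top.pkl','rb'))['frame'][:,:,::-1]; s=pickle.load(open('side.pkl','rb'))['frame'][:,:,::-1]
a=cv2.resize(t[155:245,175:275],(400,360),interpolation=cv2.INTER_CUBIC)   # x4
b=cv2.resize(t[190:300,300:410],(400,360)) if 0 else cv2.resize(t[195:300,300:400+16],(464,420),interpolation=cv2.INTER_CUBIC)
c=cv2.resize(s[130:220,235:335],(400,360),interpolation=cv2.INTER_CUBIC)
im=np.zeros((600,800,3),np.uint8); im[:360,:400]=a; im[:360,400:]=c
d=cv2.resize(t[220:280,340:410],(280,240),interpolation=cv2.INTER_CUBIC); im[360:,:280]=d
e=cv2.resize(s[300:360,220:320],(400,240),interpolation=cv2.INTER_CUBIC); im[360:,300:700]=e
cv2.imwrite('pics/crop1.png',im)
E
```

```text
(no output)
```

View pics/crop1.png

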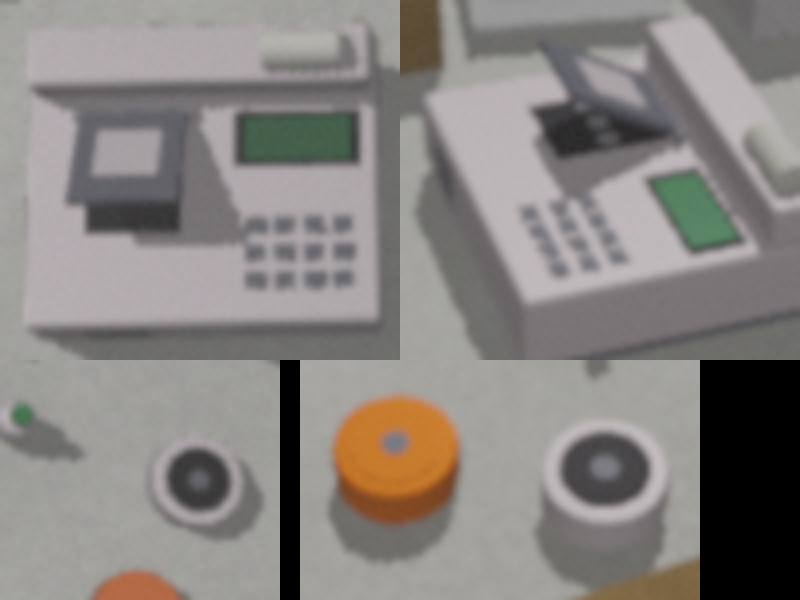

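Confirmed: white round switch with black window (bottom crops), distinct from the orange disc beside it. The cover is grey with its free edge raised; top crop corners: free edge (68,202),(182,207), hinge (75,110),(187,112).

```bash
python3 - <<'E'
from h import *
import pickle
t=pickle.load(open('top.pkl','rb'));s=pickle.load(open('side.pkl','rb'))
T=lambda x,y:(175+x/4,155+y/4)
def tri(pt,ps):
    o1,d1=ray(t,*pt);o2,d2=ray(s,*ps)
    A=np.c_[d1,-d2];k=np.linalg.lstsq(A,o2-o1,rcond=None)[0]
    a,b=o1+d1*k[0],o2+d2*k[1];return np.round((a+b)/2,4),np.round(np.linalg.norm(a-b),4)
print('free L tri',tri(T(68,202),(235+140/4,130+42/4)))
print('hinge',[at_z(t,*T(x,y),.078).round(4) for x,y in((75,110),(187,112))])
print('deck front',[at_z(t,*T(x,y),.07).round(4) for x,y in((25,327),(378,321))])
print('hump back',[at_z(t,*T(x,y),.102).round(4) for x,y in((27,28),(370,26))])
for z in(.11,.12,.13,.14): print(z,[at_z(t,*T(x,y),z).round(4) for x,y in((68,202),(182,207))])
print('round',at_z(t,340+198/4,250,.03),at_z(s,220+305/4,327,.03),tri((340+198/4,250),(220+305/4,327)))
for n,p,z in(('orange',(524,398),.03),('square',(441,366),.03),('oblong',(470,288),.03),('dropper',(484,326),.06),('reagent',(571,284),.1),('jar',(535,246),.06),('rack',(470,225),.1)): print(n,at_z(t,p[0]/1.4,p[1]/1.4,z).round(3))
E
```

```text
free L tri (array([0.5669, 0.2481, 0.1289]), np.float64(0.0011))
hinge [array([0.6535, 0.261 , 0.078 ]), array([0.6568, 0.1722, 0.078 ])]
deck front [array([0.4788, 0.2843, 0.07  ]), array([0.4985, 0.0111, 0.07  ])]
hump back [array([0.7113, 0.2998, 0.102 ]), array([0.7282, 0.0304, 0.102 ])]
0.11 [array([0.5708, 0.2523, 0.11  ]), array([0.5717, 0.1651, 0.11  ])]
0.12 [array([0.5684, 0.2501, 0.12  ]), array([0.5693, 0.1636, 0.12  ])]
0.13 [array([0.5661, 0.2479, 0.13  ]), array([0.567 , 0.1621, 0.13  ])]
0.14 [array([0.5638, 0.2457, 0.14  ]), array([0.5647, 0.1607, 0.14  ])]
round [ 0.47902347 -0.37143163  0.03      ] [ 0.48061269 -0.36966307  0.03      ] (array([ 0.4795, -0.371 ,  0.0319]), np.float64(0.0014))
orange [ 0.369 -0.323  0.03 ]
square [ 0.429 -0.137  0.03 ]
oblong [ 0.615 -0.198  0.03 ]
dropper [ 0.521 -0.227  0.06 ]
reagent [ 0.618 -0.409  0.1  ]
jar [ 0.715 -0.341  0.06 ]
rack [ 0.743 -0.185  0.1  ]
```

```bash
python3 - <<'E'
from h import *
import pickle
t=pickle.load(open('top.pkl','rb'));s=pickle.load(open('side.pkl','rb'))
def tri(pt,ps):
    o1,d1=ray(t,*np.array(pt)/1.4);o2,d2=ray(s,*np.array(ps)/1.4)
    k=np.linalg.lstsq(np.c_[d1,-d2],o2-o1,rcond=None)[0]
    a,b=o1+d1*k[0],o2+d2*k[1];return np.round((a+b)/2,4),np.round(np.linalg.norm(a-b),4)
print(tri((643,324),(483,482)),tri((632,384),(398,515)),tri((630,448),(305,523)))
print(tri((628,218),(632,443)),tri((634,278),(552,488)))
E
```

```text
(array([ 0.5234, -0.5302,  0.1726]), np.float64(0.0022)) (array([ 0.4085, -0.5223,  0.1277]), np.float64(0.0089)) (array([ 0.284 , -0.509 ,  0.1358]), np.float64(0.0167))
(array([ 0.7565, -0.515 ,  0.1556]), np.float64(0.0004)) (array([ 0.63  , -0.5353,  0.1257]), np.float64(0.0034))
```

>>> {"name": "step_arm", "arguments": {"plan": [[[20,40,20,0,0],[40,80,20,0,0],[60,115,20,0,0],[80,150,20,0,0],[100,185,20,0,0],[120,220,20,0,0],[140,255,20,0,0],[160,290,20,0,0]]]}}

```text
time: 0.77
tool_pos: [0.29, -0.2437, 0.2251]
ee_rot: [-3.141, -0.0, 0.239]
wrist_force: [0.9, -0.6, -0.5]
width: 0.0443
```

>>> {"name": "step_arm", "arguments": {"plan": [[[20,34,0,0,0],[40,66,0,0,0],[60,98,0,0,0],[80,130,0,0,0],[100,162,0,0,0],[120,194,0,0,0],[140,226,0,0,0],[160,258,0,0,0]]]}}

```text
time: 1.43
tool_pos: [0.4501, 0.0143, 0.2251]
ee_rot: [3.141, 0.0, 0.24]
wrist_force: [1.4, -0.8, 0.4]
width: 0.0004
```

>>> {"name": "step_arm", "arguments": {"plan": [[[20,32,0,0,0],[40,64,0,0,0],[60,96,0,0,0],[80,125,0,0,0],[100,155,0,0,0],[115,180,0,0,0],[129,193,-20,0,0],[129,193,-40,0,0]]]}}

```text
time: 2.1
tool_pos: [0.581, 0.2085, 0.1848]
ee_rot: [-3.141, -0.003, 0.243]
wrist_force: [-0.6, -0.7, -0.9]
width: 0.0005
```

```bash
python3 - <<'E'
from h import *
o=robot.get_obs();print(o['time'],o['tool_pos'],o['width'],o['wrist_force'])
s=snap('side');t=snap('top')
im=np.zeros((420,800,3),np.uint8)
im[:400,:400]=cv2.resize(s['frame'][100:220,220:340,::-1],(400,400));im[:400,400:]=cv2.resize(t['frame'][140:260,165:285,::-1],(400,400));cv2.imwrite('pics/c2.png',im)
E
```

```text
2.1 [0.58097687 0.20851623 0.18479394] 0.0004899462195649132 [-0.57047653 -0.73450435 -0.90668188]
```

View pics/c2.png

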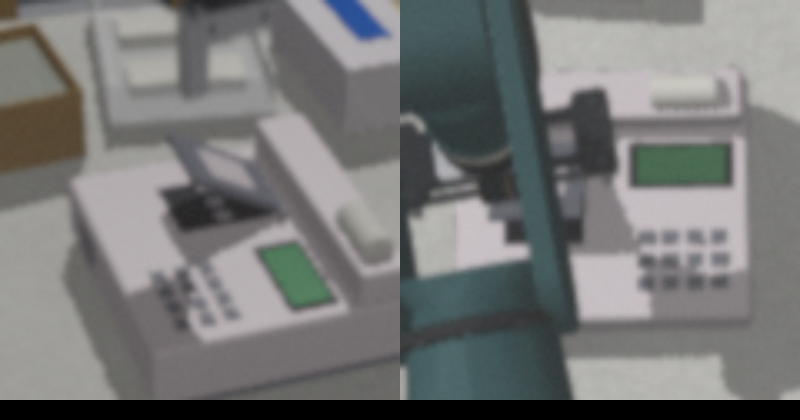

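The side view shows the shut fingertips at (195,95), above the raised cover whose free edge is at (170,138). I'll push down.

>>> {"name": "step_arm", "arguments": {"plan": [[[0,0,-20,0,0],[0,0,-35,0,0],[0,0,-45,0,0],[0,0,-55,0,0],[0,0,-65,0,0],[0,0,-75,0,0],[0,0,-85,0,0],[0,0,-95,0,0]]]}}

```text
time: 2.87
tool_pos: [0.579, 0.2052, 0.0902]
ee_rot: [3.142, -0.001, 0.24]
wrist_force: [-0.6, 0.8, 0.9]
width: 0.0006
```

>>> {"name": "step_arm", "arguments": {"plan": [[[0,0,-4,0,0],[0,0,-7,0,0],[0,0,-9,0,0],[0,0,-10,0,0]]]}}

```text
time: 3.2
tool_pos: [0.5788, 0.2053, 0.0804]
ee_rot: [3.141, 0.0, 0.24]
wrist_force: [0.2, -0.4, 1.2]
width: 0.0003
```

>>> {"name": "step_arm", "arguments": {"plan": [[[0,0,-1,0,0],[0,0,-2,0,0],[0,0,-3,0,0],[0,0,-3,0,0]]]}}

```text
time: 3.53
tool_pos: [0.5789, 0.2053, 0.0802]
ee_rot: [3.141, -0.001, 0.24]
wrist_force: [-4.1, -2.3, 8.4]
width: 0.0004
```

The tip met a firm stop at z = 0.080 with 8 N. I'll hold briefly, lift and check.

>>> {"name": "step_arm", "arguments": {"plan": [[[0,0,-1,0,0],[0,0,-1,0,0],[0,0,0,0,0],[0,0,20,0,0],[0,0,55,0,0],[0,0,90,0,0],[0,0,120,0,0],[0,0,145,0,0]]]}}

```text
time: 4.2
tool_pos: [0.5797, 0.2055, 0.226]
ee_rot: [3.142, -0.005, 0.24]
wrist_force: [-0.6, 0.9, 0.6]
width: 0.0004
```

>>> {"name": "step_arm", "arguments": {"plan": [[[0,-35,0,0,0],[0,-75,0,0,0],[0,-115,0,0,0],[-5,-155,0,0,0],[-10,-190,0,0,0],[-20,-225,0,0,0],[-30,-260,0,0,0],[-40,-295,0,0,0]]]}}

```text
time: 4.87
tool_pos: [0.5385, -0.0915, 0.223]
ee_rot: [3.141, -0.001, 0.24]
wrist_force: [0.9, -0.0, -0.1]
width: 0.0008
```

```bash
python3 - <<'E'
from h import *
o=robot.get_obs();print(o['time'],o['tool_pos'],o['width'],o['wrist_force'])
s=snap('side');t=snap('top')
im=np.zeros((420,800,3),np.uint8)
im[:400,:400]=cv2.resize(s['frame'][100:220,220:340,::-1],(400,400));im[:400,400:]=cv2.resize(t['frame'][140:260,165:285,::-1],(400,400));cv2.imwrite('pics/c3.png',im)
E
```

```text
4.8667 [ 0.53850907 -0.09149487  0.2229537 ] 0.0007910213852344265 [ 0.88639522 -0.0121287  -0.11468969]
```

View pics/c3.png

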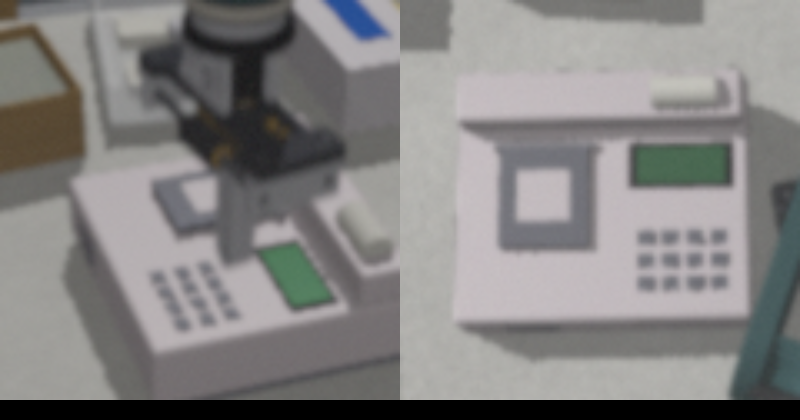

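Both views show the cover lying flat: the grey plate spans (500–592, 145–248) in the top crop, with no shadow gap. Next I move above the round switch.

>>> {"name": "step_arm", "arguments": {"plan": [[[-8,-38,0,0,0],[-16,-76,0,0,0],[-24,-114,0,0,0],[-32,-152,0,0,0],[-40,-190,0,0,0],[-48,-225,0,0,0],[-55,-260,0,0,0],[-59,-279,0,0,0]]]}}

```text
time: 5.63
tool_pos: [0.4793, -0.3718, 0.2223]
ee_rot: [3.14, 0.0, 0.237]
wrist_force: [0.2, 0.7, -0.4]
width: 0.0004
```

>>> {"name": "step_arm", "arguments": {"plan": [[[0,0,-20,0,0],[0,0,-50,0,0],[0,0,-80,0,0],[0,0,-100,0,0],[0,0,-110,0,0],[0,0,-110,0,0]]]}}

```text
time: 6.13
tool_pos: [0.4791, -0.367, 0.1093]
ee_rot: [-3.137, 0.003, 0.241]
wrist_force: [-0.6, -0.2, 0.4]
width: 0.0004
```

```bash
python3 - <<'E'
from h import *
o=robot.get_obs();print(o['time'],o['tool_pos'],o['width'],o['wrist_force'])
s=snap('side');t=snap('top')
im=np.zeros((420,800,3),np.uint8)
im[:400,:400]=cv2.resize(s['frame'][270:370,220:320,::-1],(400,400));im[:400,400:]=cv2.resize(t['frame'][200:300,330:430,::-1],(400,400));cv2.imwrite('pics/c4.png',im)
E
```

```text
6.1333 [ 0.47910806 -0.36700388  0.10930779] 0.00044348743222947216 [-0.57807673 -0.19591722  0.35453354]
```

View pics/c4.png

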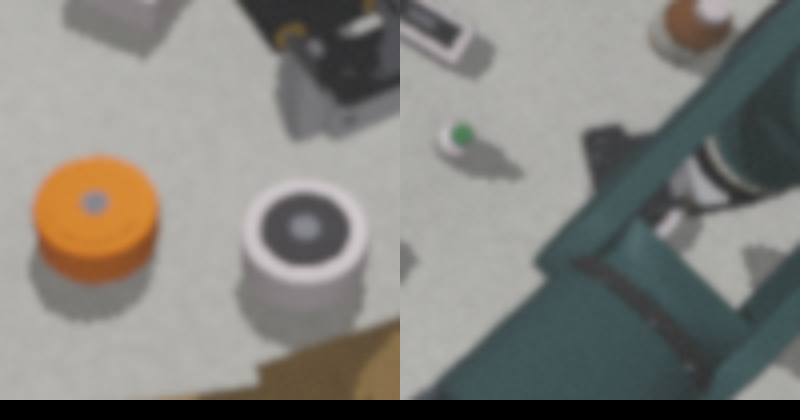

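The tip at (300,138) in the side crop is vertically in line with the white switch's window at (305,228). The estimates agree, so I descend to a tip height of about 27 mm above the switch and dwell.

>>> {"name": "step_arm", "arguments": {"plan": [[[0,-1,-15,0,0],[0,-1,-30,0,0],[0,-1,-43,0,0],[0,-1,-51,0,0],[0,-1,-53,0,0],[0,-1,-53,0,0],[0,-1,-53,0,0],[0,-1,-53,0,0]]]}}

```text
time: 6.9
tool_pos: [0.4804, -0.3703, 0.0608]
ee_rot: [3.14, -0.001, 0.24]
wrist_force: [1.5, 0.9, 0.2]
width: 0.0006
```

>>> {"name": "step_arm", "arguments": {"plan": [[[0,0,0,0,0],[0,0,0,0,0],[0,0,0,0,0],[0,0,0,0,0],[0,0,0,0,0],[0,0,0,0,0],[0,0,0,0,0],[0,0,0,0,0]]]}}

```text
time: 7.57
tool_pos: [0.4798, -0.3697, 0.0595]
ee_rot: [-3.142, 0.0, 0.24]
wrist_force: [-0.3, 0.3, -0.2]
width: 0.0005
```

```bash
python3 - <<'E'
from h import *
o=robot.get_obs();print(o['time'],o['tool_pos'],o['width'],o['wrist_force'])
s=snap('side');T=np.array(snap('wrist')['T_tool_cam']);w=snap('wrist')
im=np.zeros((420,800,3),np.uint8)
im[:400,:400]=cv2.resize(s['frame'][270:370,220:320,::-1],(400,400));im[:300,400:]=cv2.resize(w['frame'][:,:,::-1],(400,300));cv2.imwrite('pics/c5.png',im)
E
```

```text
7.5667 [ 0.4797741  -0.36969898  0.05945669] 0.0005398889712924009 [-0.32656694  0.26258818 -0.20007135]
```

View pics/c5.png

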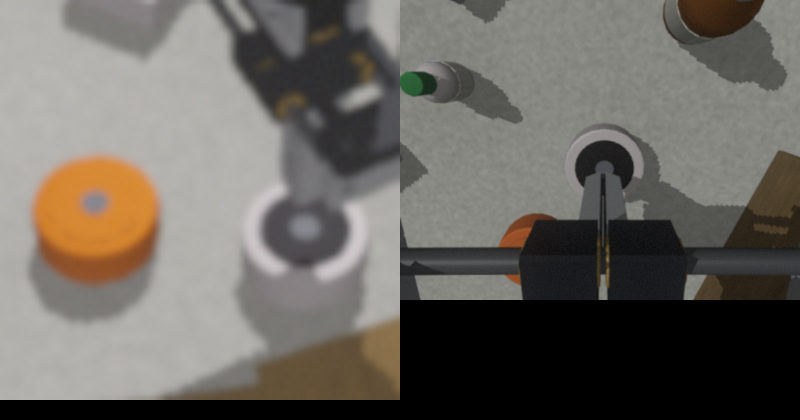

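The wrist view shows the fingertips over the middle of the white switch's window at (604,168), and the side view shows a clear gap. I continue the dwell.

>>> {"name": "step_arm", "arguments": {"plan": [[[0,0,0,0,0],[0,0,0,0,0],[0,0,0,0,0],[0,0,0,0,0],[0,0,0,0,0],[0,0,0,0,0],[0,0,0,0,0],[0,0,0,0,0]]]}}

```text
time: 8.38
tool_pos: [0.4798, -0.3698, 0.0595]
ee_rot: [3.141, 0.0, 0.24]
wrist_force: [0.2, 0.1, 0.7]
width: 0.0005
```

>>> {"name": "step_arm", "arguments": {"plan": [[[0,0,0,0,0],[0,0,0,0,0],[0,0,0,0,0],[0,0,0,0,0],[0,0,0,0,0],[0,0,0,0,0],[0,0,0,0,0],[0,0,0,0,0]]]}}

```text
time: 9.05
tool_pos: [0.4798, -0.3697, 0.0595]
ee_rot: [3.142, 0.0, 0.24]
wrist_force: [-0.0, -0.6, 0.1]
width: 0.0005
```

>>> {"name": "step_arm", "arguments": {"plan": [[[0,0,0,0,0],[0,0,0,0,0],[0,0,0,0,0],[0,0,0,0,0],[0,0,0,0,0],[0,0,0,0,0],[0,0,0,0,0],[0,0,0,0,0]]]}}

```text
time: 9.72
tool_pos: [0.4798, -0.3697, 0.0595]
ee_rot: [3.141, 0.0, 0.24]
wrist_force: [-0.4, 0.0, 0.3]
width: 0.0004
```

>>> {"name": "step_arm", "arguments": {"plan": [[[0,0,25,0,0],[0,0,60,0,0],[0,0,95,0,0],[0,0,130,0,0],[0,0,165,0,0],[0,0,195,0,0],[0,0,200,0,0],[0,0,200,0,0]]]}}

```text
time: 10.38
tool_pos: [0.4807, -0.3706, 0.2631]
ee_rot: [3.136, -0.004, 0.24]
wrist_force: [0.2, -0.7, -0.2]
width: 0.0008
```

```bash
python3 - <<'E'
from h import *
o=robot.get_obs();print(o['time'],o['tool_pos'],o['wrist_force'],abs(o['qvel']).max())
s=snap('side');cv2.imwrite('pics/c6.png',cv2.resize(s['frame'][:,:,::-1],(784,588)))
E
```

```text
10.3833 [ 0.48074576 -0.37059891  0.26312867] [ 0.1598532  -0.73838611 -0.23830337] 0.09196851045202363
```

View pics/c6.png

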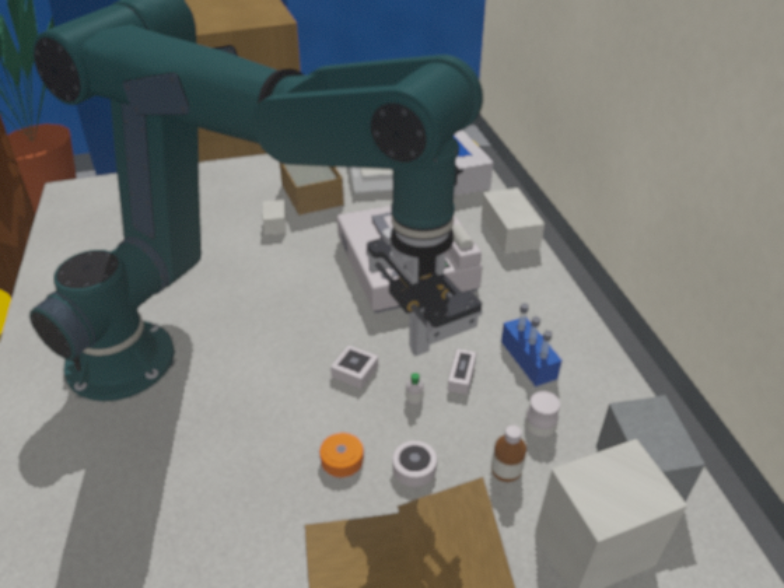

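The hand is 0.23 m above the switch at (414,461). The dropper, reagent, jar and rack tubes stand where they were, and so does the small white block at (273,218), which I take to be the carton. Handing in.

```bash
python3 -c "
from h import *
print(robot.close_job())"
```

```text
the job is handed in; nothing more can be done
None
```

The job is done and handed in; no verdict was reported.

- **Cover:** I pushed it down with the shut fingertips until they met a firm stop at z = 0.080 m with about 8 N. The pictures taken afterwards show it lying flat. The last picture shows it mostly hidden by the arm.
- **Round switch:** I held the fingertips over the middle of the white round switch for about 3 s. They were about 30 mm above its top and about 1 mm from its estimated centre. The wrist and side views confirmed the position, and no contact force was felt.
- **Hand clear:** I then raised the hand to z = 0.263 m, about 0.23 m above the switch, 10.4 s into the run.
- **Bystanders:** In the last side view the bottles, jar, tubes and the block I took for the carton stand upright in the same places as before. I judged this by eye and did not measure it.

No check failed or disagreed.

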